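# Check-weigh two pillow blocks on an arrested beam balance

## Task

The two pillow blocks on the check balance look alike, but one is too heavy. Swing the arrest lever over to free the beam, let it tip and settle to see which pan sinks, then swing the lever fully back so that the beam is locked level again before you touch either block. Then take the heavier block and set it on its foot in the shallow red tray (do not drop it), leaving the lighter block in its pan and the loose things on the bench where they are.

Things in the scene. Friction and masses are not known exactly. Their poses are not given: they have to be found in the camera images.
- balance: Green check balance, fixed: base 150 (x) x 220 (y) x 40 mm high, tower (x -28 to 28, y -30 to 30 mm) in its middle, head on top of it. Origin: centre of the base's underside, on the bench. Its front, with the lever, faces its -x (the robot, within 0.2 rad); its y points to the robot's left, z up. Beam along y, pivot 120 mm up; pans at y = +130 and -130 mm
- head_edge (a point): Middle of the lower front edge of the balance's head (box: x -110 to 35, y -20 to 20, z 265 to 301 mm of the balance). The head overhangs the lever: reach the lever from the robot's side with the tool leaning back 25 to 50 degrees from vertical, fingers pointing forward and down
- lever (a joint): Arrest lever. 0 (up to 0.03 at the start) = arrested, leaning 0.5 rad left (balance's +y); 1.0 = fully released, leaning 0.5 rad right. Firm stops at 0 and 1.0; stays where left; takes about 4 N at the grip. A cam lowers and raises two pads under the beam: at 0 the beam is locked level, from about 0.6 on it is free to tip to its stops
- lever_pivot (a point): Lever's pivot, in front of the balance (x -95, y 0, z 60 mm of the balance); its axis is the balance's x. A flat bar rises from it to a black round grip of 20 mm diameter, 45 to 105 mm from the pivot
- lever_grip (a point): Middle of the black grip, 75 mm from the pivot, moving with the lever: 126 mm above the bench at either end of the swing, 135 mm midway; at the start 36 mm left of the balance's middle, at the released stop 36 mm right of it
- beam (a joint): Tilt of the beam (aluminium bar 280 mm long with two steel pans): 0 = level; positive = right-hand pan (balance's -y) down; negative = left-hand pan (+y) down. Stops at +0.12 and -0.12 rad. When freed it sinks to the stop on the heavier side within about a second
- pan_left (a point): Centre of the floor of the left-hand pan (balance's +y), a steel tray 120 mm (x) by 90 mm (y), rim 8 mm above its floor; floor 144 mm above the bench when level
- pan_right (a point): The same for the right-hand pan (balance's -y)
- block_a: Aluminium pillow block: foot 100 (x) x 36 (y) x 14 mm, carrying a lying drum, 52 mm diameter, 36 mm wide, dark bore along y; 58 mm high; 0.29 to 0.52 kg. Grip its two flat faces (36 mm apart in y) 32 mm up. Origin: centre of its underside, z up. Stands in a pan, foot along the balance's x within 0.1 rad. Looks just like the other block; one, in either pan, is at least 25 percent heavier
- block_b: Aluminium pillow block: foot 100 (x) x 36 (y) x 14 mm, carrying a lying drum, 52 mm diameter, 36 mm wide, dark bore along y; 58 mm high; 0.29 to 0.52 kg. Grip its two flat faces (36 mm apart in y) 32 mm up. Origin: centre of its underside, z up. Stands in a pan, foot along the balance's x within 0.1 rad. Looks just like the other block; one, in either pan, is at least 25 percent heavier
- tray: Shallow open red plastic tray, fixed on the bench, left or right of the balance (a brown carton of parts 60 mm high stands on the other side): 180 mm (x) by 240 mm (y) outside, 40 mm high, walls 4 mm, floor about 4 mm thick. Origin: centre of its underside
- wrench: Loose steel wrench, 170 mm, lying on the bench between robot and balance; leave alone. Origin: its middle, on the bench
- screwdriver: Loose screwdriver, 180 mm, lying on the bench between robot and balance; leave alone. Origin: its middle, on the bench
- oiler: Loose white bottle, 56 mm diameter, 130 mm high, near the robot on its left; leave alone. Origin: centre of its underside
- cup: Loose paper-coloured cup, 72 mm rim, 85 mm high, near the robot on its right; leave alone. Origin: centre of its underside
Not all that is in view belongs to the job. Leave any turquoise or yellow look-alike of the block_a alone.

How it is judged:
By the outcome, as a careful person would: the job done as asked, in the order asked, and still so for the second after the job is handed in, with the robot touching nothing.
It also fails if it takes over 62 s, if anything falls off the work surface, if the arm or the gripper's body presses on something with over 40 N, if the wrist force passes 120 N, or if a joint passes its speed limit or range.

## Robot

A 6-joint arm with a two-finger parallel gripper is mounted at the origin on the work surface. World frame = base frame: x ahead of the robot, y to its left, z up, the work surface at z = 0. Lengths are in m, angles in rad, forces in N, time in s.
With the tool pointing down it reaches from about 0.325 to 0.775 m from the base axis. Payload 9.3 kg.
Tool frame: the origin (TCP) lies at the very end of the fingers, on their centre line; the grasp point (between the pads) lies hold_point_z behind it (hold_point_z is the distance from the TCP to the grasp point, in m); z points along the fingers, y is the line along which they close (so a half turn about z gives the same grasp; the last joint's range is limited). The gripper opens to 85 mm and grips with 20 to 120 N. Pads are 22 mm wide; open, the fingers measure 114 mm over their backs; the gripper's body (76 mm by 85 mm) begins 54 mm behind the grasp point. The pads swing forward as they close: fully open they stand 13 mm farther back than shut.
Start: joints at [0.969, 0.259, 0.021, 1.334, 0, 1.418], TCP at [0.239, 0.496, 0.2] pointing down, gripper open.
Joint ranges: [-3.04, 3.04], [-0.91, 1.82], [-1.04, 1.36], [-1.92, 1.95], [-1.52, 1.45], [-3.14, 3.14]. Speed limits (rad/s): [2.22, 2.22, 2.79, 3.14, 3.14, 3.14].

## Interface

Orientations are given as a unit quaternion [w, x, y, z].
In Python, from workcell import * gives the robot as it stands.
- The arm moves only by the tool jog_arm, never from a script. Its argument "commands" is one flat list of numbers, 7 for each row, row after row: the shift along the tool's x, y, z as a fraction of full scale, then the turn, a rotation vector about the tool's x, y, z as a fraction of full scale, then the opening, from 0 (shut) to 1 (fully open). A call has exactly 5 rows; each row shifts and turns the commanded pose from where the row before left it, along the tool's axes as they then stand; what a row does not reach is not made up. Full scale, the value 1, is 5 cm for a shift and pi/2 rad for a turn. A row lasts 1/8 s, in which the tool goes at most 62.5 mm and 10.7 degrees, less where a joint would pass 70% of its speed; a pose out of reach is approached as far as the arm can. A call with a number of a shift or a turn outside -1 to 1 is refused whole. A call with a gripper value outside its range is refused whole. The fingers move at their own pace and stop on an object; "force" is the grip in N (left out, the last holds). Time passes only in rows, so rows that do not move let the fingers close, or fill a call up. It gives the time, the measured TCP pose, the force, the opening and the grip force at its end, in the units of the state.
- observe(): the state, without advancing time (a new reading comes with each control period).
- camera(name): name is "side" or "top"; returns a dict with "image" (420x560x3 uint8, red, green, blue), "mtx" (3x3 intrinsics, pixels), "k1" (the pictures are not rectified: a ray, as slopes to the right and down, at radius r is drawn at 1 + k1 r^2 times it, then the intrinsics apply), "extrinsics" (4x4, takes a point from camera to world coordinates). Camera axes: x right, y down, z forward; pixel columns grow to the right and rows downward; lengths in m; the calibration is good to about 2 mm. A picture is of the moment at which its call begins. There is no depth.
- job_done(): hands the job in; it is judged then, once.
The state is a dict: "t": time; "joint_pos": joint angles; "dq": joint speeds; "effort": joint torques, N m; "ee_pos": TCP position; "tcp_rot": TCP orientation; "wrist_force": force on the tool from outside, world axes, zero at the start; "wrist_torque": the same for the moment, N m; "grip_width": finger opening in m; "grip_force": force on a finger pad.
Only numpy, scipy, OpenCV 4.12 (cv2) and the standard library are available. Lean on these libraries where they do the work, as an engineer would, in place of code of your own. Each camera call takes 0.05 s, during which the arm holds its last target. There are 200 camera calls.

## Working session

There is one attempt and no reset: what is moved stays moved. The work goes in short steps, Python scripts to look and compute and a tool call to move; the robot and the scene stay as the last step left them, time stands still between calls to the robot, and variables do not carry over. Pictures are saved under pics/ and viewed, at most 10 in all, crops included, and the job is handed in when it is done.

Besides the shell and the picture viewer there is one more tool, called after "Call:" as name(argument=value, ...) on one line, values as JSON. jog_arm: Moves the arm, as the interface text tells. Shift numbers are shares of 5 cm and turn numbers shares of pi/2 rad, none past 1 either way. Its arguments: {"type":"object","properties":{"commands":{"type":"array"},"force":{"type":"number"}},"required":["commands"]}

```bash
ls; mkdir -p pics; python3 - <<'E'
from workcell import *
import cv2
s=observe();print(s)
for n in("side","top"):
    c=camera(n);cv2.imwrite(f"pics/{n}0.png",c["image"][:,:,::-1]);print(n,c["mtx"].tolist(),c["k1"],c["extrinsics"].tolist())
E
```

```text
pics
{'t': 0.0, 'joint_pos': array([ 9.69363846e-01,  2.59217762e-01,  2.07826860e-02,  1.33369408e+00,
       -2.27195651e-05,  1.41818738e+00]), 'dq': array([-0.00015539, -0.00080578, -0.00015458,  0.00054775,  0.00022669,
       -0.00066359]), 'effort': array([-3.55113320e-03, -5.55642271e+01,  3.44533253e+01,  1.37175494e-02,
       -3.65395999e-04, -2.42170648e-05]), 'ee_pos': array([0.23848733, 0.49526266, 0.19956053]), 'tcp_rot': array([-2.34780239e-04,  2.22532860e-01,  9.74924962e-01, -6.23792138e-04]), 'wrist_force': array([-0.04222114, -0.23431256, -0.01119407]), 'wrist_torque': array([ 0.0390587 , -0.06784503, -0.02701024]), 'grip_force': 0.0, 'grip_width': 0.08526626977728347}
side [[431.91670553188214, 0.0, 276.12620378542874], [0.0, 431.91670553188214, 210.7155916122605], [0.0, 0.0, 1.0]] -0.0881185403588807 [[0.9966211556527923, -0.06820365963594455, 0.04576606731582824, 0.4840987029826563], [-0.08042698968390857, -0.6972920024573332, 0.712260740627635, -1.1391443011250288], [-0.016666476402561997, -0.7135349494743105, -0.7004213763464222, 1.1856164664989448], [0.0, 0.0, 0.0, 1.0]]
top [[495.60229665854405, 0.0, 280.93985002384915], [0.0, 495.60229665854405, 207.69854324676282], [0.0, 0.0, 1.0]] -0.013451832215772981 [[-0.020466791704755384, -0.9987113768897866, 0.04644024233593937, 0.4615829328780384], [-0.9997894508392511, 0.020513029564793766, 0.0005192385027398265, -0.08968181972033673], [-0.0014711994640388025, -0.0464198372356099, -0.9989209349508883, 1.7448204986674474], [0.0, 0.0, 0.0, 1.0]]
```

View pics/side0.png

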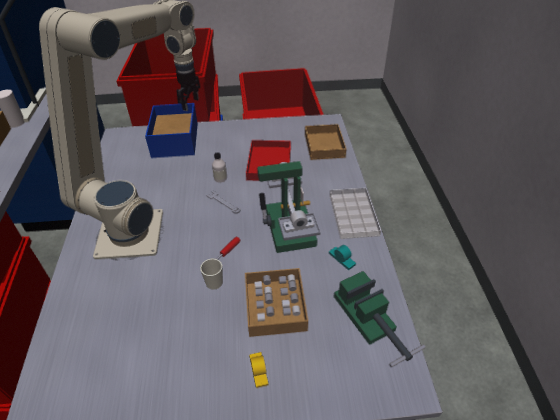

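View pics/top0.png

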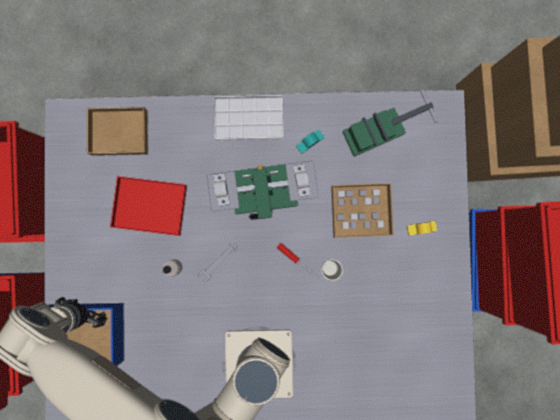

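The side view shows the robot on the left, the balance at about (290,205) with its black grip near (263,208), and the tray at (270,160). The top view has the balance at (263,188), pans near (220,188) and (303,178), and the tray at (149,206). The carton is on the right.

```bash
cat > h.py <<'E'
from workcell import *
import cv2, numpy as np
from scipy.spatial.transform import Rotation as R
def ray(c,p):
    k=c["k1"];K=c["mtx"]
    d=cv2.undistortPoints(np.array([[p]],float),K,np.array([k,0,0,0,0.]))[0,0]
    E=c["extrinsics"];return E[:3,3],E[:3,:3]@np.array([d[0],d[1],1])
def plane(c,p,z):
    o,d=ray(c,p);return o+d*(z-o[2])/d[2]
def tri(c1,p1,c2,p2):
    o1,d1=ray(c1,p1);o2,d2=ray(c2,p2)
    t=np.linalg.lstsq(np.c_[d1,-d2],o2-o1,rcond=None)[0]
    a,b=o1+d1*t[0],o2+d2*t[1];return (a+b)/2,np.linalg.norm(a-b)
def proj(c,P):
    E=np.linalg.inv(c["extrinsics"]);q=E[:3,:3]@np.asarray(P)+E[:3,3]
    return cv2.projectPoints(q[None],np.zeros(3),np.zeros(3),c["mtx"],np.array([c["k1"],0,0,0,0.]))[0][0,0]
def crop(c,x,y,w,h,f,name):
    cv2.imwrite(name,cv2.resize(c["image"][y:y+h,x:x+w,::-1],None,fx=f,fy=f,interpolation=cv2.INTER_CUBIC))
E
python3 - <<'E'
from h import *
t=camera("top");s=camera("side")
crop(t,200,150,125,80,6,"pics/t1.png");crop(s,240,150,100,110,5,"pics/s1.png")
for n,c in(("t",t),("s",s)):
    hsv=cv2.cvtColor(c["image"],cv2.COLOR_RGB2HSV)
    red=cv2.inRange(hsv,(0,150,90),(6,255,255))|cv2.inRange(hsv,(174,150,90),(180,255,255))
    gr=cv2.inRange(hsv,(60,70,20),(88,255,160))
    for nm,m in(("red",red),("green",gr)):
        for k in cv2.findContours(m,0,2)[0]:
            if cv2.contourArea(k)>150:
                b=cv2.minAreaRect(k);p=cv2.boxPoints(b);
                z=0.04
                print(n,nm,cv2.contourArea(k),np.round(b[0],1),np.round(b[1],1),[np.round(plane(c,q,z)[:2],3).tolist() for q in p])
E
```

```text
t red 233.5 [ 13.  380.5] [29. 12.] [[0.019, 0.857], [0.018, 0.816], [-0.079, 0.816], [-0.079, 0.857]]
t red 291.0 [  7.5 291.5] [33. 15.] [[0.329, 0.882], [0.328, 0.83], [0.215, 0.83], [0.216, 0.882]]
t red 831.0 [518.  264.5] [119.  36.] [[0.535, -0.845], [0.532, -0.97], [0.125, -0.952], [0.128, -0.829]]
t red 1933.5 [549.  272.5] [141.  20.] [[0.542, -0.981], [0.541, -1.05], [0.059, -1.029], [0.06, -0.96]]
t red 3230.5 [147.9 205.5] [68.8 50.6] [[0.489, 0.499], [0.662, 0.477], [0.627, 0.24], [0.455, 0.264]]
t red 2081.5 [ 21.5 181. ] [120.  43.] [[0.864, 0.886], [0.86, 0.734], [0.443, 0.733], [0.446, 0.883]]
t green 1831.0 [263.6 192.2] [49.7 61.5] [[0.669, 0.086], [0.694, -0.126], [0.523, -0.145], [0.498, 0.065]]
t green 772.5 [363.5 135.5] [29.1 34.4] [[0.806, -0.305], [0.858, -0.413], [0.766, -0.456], [0.714, -0.347]]
t green 400.5 [391.  123.6] [28.5 19.2] [[0.861, -0.429], [0.884, -0.492], [0.79, -0.525], [0.767, -0.462]]
s red 303.5 [  9.6 273.9] [10.5 83.8] [[-0.396, -0.347], [-0.417, 0.002], [-0.37, -0.02], [-0.356, -0.363]]
s red 730.5 [267.8 158.5] [32.7 45.5] [[0.45, 0.474], [0.657, 0.471], [0.64, 0.239], [0.451, 0.242]]
s red 194.5 [214.  97.] [10. 46.] [[0.284, 0.687], [0.267, 1.175], [0.324, 1.167], [0.333, 0.682]]
s red 748.5 [280.4  93.2] [47.3 80.3] [[0.436, 1.172], [0.902, 1.192], [0.839, 0.682], [0.445, 0.672]]
s red 180.0 [145.7  61.2] [37.4 59.1] [[-0.376, 1.704], [0.02, 1.68], [0.081, 1.146], [-0.258, 1.162]]
s red 242.5 [203.   52.5] [49. 18.] [[0.136, 1.889], [0.262, 1.868], [0.285, 1.136], [0.183, 1.149]]
s green 1686.0 [366.4 306.3] [70.5 40.4] [[0.701, -0.347], [0.827, -0.265], [0.9, -0.494], [0.784, -0.559]]
s green 734.5 [291.2 224.8] [52.4 41.4] [[0.517, 0.063], [0.678, 0.107], [0.69, -0.159], [0.547, -0.193]]
s green 515.0 [282.4 189.8] [51.9 43.4] [[0.5, 0.295], [0.686, 0.32], [0.677, 0.006], [0.513, -0.012]]
```

View pics/t1.png

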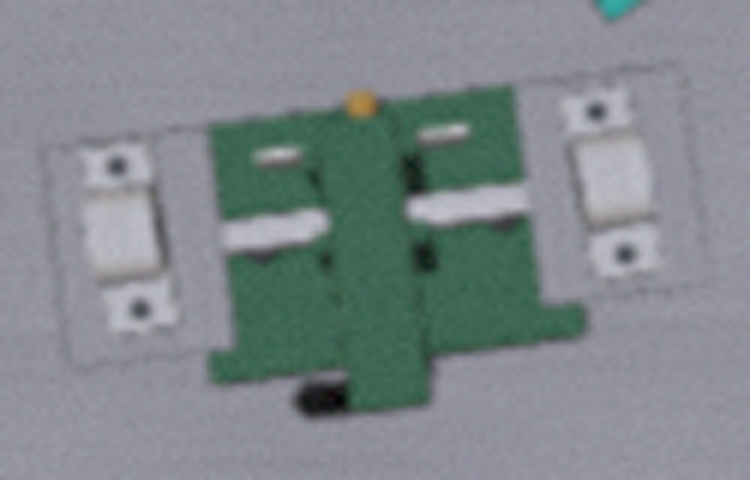

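View pics/s1.png

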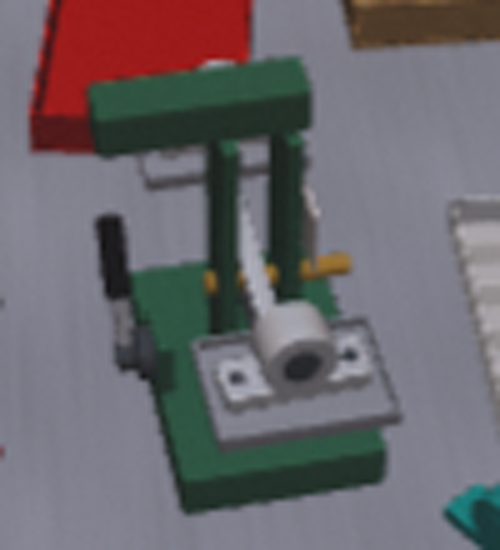

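The top crop shows the base's front corners at crop (212,382) and (586,328), the head front at (350,408)-(430,402) and the block bolt holes at (118,166)/(140,308) on the left and (597,111)/(626,253) on the right. The side crop shows the grip from (108,218) to (120,295) and the right block's holes at (237,378) and (349,355).

```bash
cat >> h.py <<'E'
def T(p): return (200+(p[0]+.5)/6-.5,150+(p[1]+.5)/6-.5)
def S(p): return (240+(p[0]+.5)/5-.5,150+(p[1]+.5)/5-.5)
E
python3 - <<'E'
from h import *
np.set_printoptions(precision=4,suppress=True)
t=camera("top");s=camera("side")
fl=plane(t,T((210,384)),.04);fr=plane(t,T((588,330)),.04)
d=fl-fr;print("front len .22:",np.linalg.norm(d));yaw=np.arctan2(-d[0],d[1]);print("yaw",yaw)
hl,hr=plane(t,T((350,409)),.301),plane(t,T((431,403)),.301);print("head",np.linalg.norm(hl-hr))
ux=np.array([np.cos(yaw),np.sin(yaw),0])
print("origin from base",(fl+fr)/2+.075*ux,"from head",(hl+hr)/2+.110*ux)
# side checks: base front-right corner bottom / head front-right lower corner
print("base fr corner tri",tri(t,T((588,330)),s,S((183,486))))
print("head fr top corner tri",tri(t,T((431,403)),s,S((104,127))))
H1=tri(t,T((597,111)),s,S((349,355)));H2=tri(t,T((626,253)),s,S((237,378)));print("R holes",H1,H2,(H1[0]+H2[0])/2)
L=[plane(t,T(q),.158) for q in((118,166),(140,308))];print("L holes",L,(L[0]+L[1])/2, np.linalg.norm(L[0]-L[1]))
print("pan L corners",[plane(t,T(q),.152)[:2] for q in((40,148),(72,368),(680,66),(708,285))])
# left pan near corner in side
print("panL corner tri", tri(t,T((72,368)),s,S((147,187))))
O=((fl+fr)/2+.075*ux+(hl+hr)/2+.110*ux)/2;O[2]=0
Rz=R.from_euler('z',yaw).as_matrix()
for nm,P in(("grip_s",(-.095,.036,.126)),("gripbot",(-.095,.0216,.0995)),("griptop",(-.095,.0503,.152)),("headlow",(-.11,-.02,.265)),("panL-x-y",(-.06,.085,.152))):
    W=O+Rz@np.array(P);ps=proj(s,W);print(nm,W,((ps-[240,150])*5),(proj(t,W)-[200,150])*6)
E
```

```text
front len .22: 0.21912069943649407
yaw 0.12151908953602196
head 0.0394455372883039
origin from base [ 0.6116 -0.0285  0.04  ] from head [ 0.611  -0.0276  0.301 ]
base fr corner tri (array([ 0.548 , -0.1466,  0.0321]), np.float64(0.005646283509191703))
head fr top corner tri (array([ 0.5042, -0.0604,  0.2913]), np.float64(0.0020134015253409163))
R holes (array([ 0.6598, -0.1498,  0.1564]), np.float64(0.004310986322993242)) (array([ 0.5833, -0.1637,  0.1564]), np.float64(0.0037147723191259395)) [ 0.6215 -0.1567  0.1564]
L holes [array([0.6374, 0.1075, 0.158 ]), array([0.561 , 0.0968, 0.158 ])] [0.5992 0.1022 0.158 ] 0.07721544636781605
pan L corners [array([0.6487, 0.1501]), array([0.5299, 0.1345]), array([ 0.6859, -0.1953]), array([ 0.5674, -0.2075])]
panL corner tri (array([0.5374, 0.1483, 0.0537]), np.float64(0.006649660161478417))
grip_s [ 0.5126 -0.0038  0.126 ] [117.7246 251.3867] [330.5041 393.7965]
gripbot [ 0.5144 -0.0181  0.0995] [122.6711 291.4582] [358.826  391.5726]
griptop [0.5109 0.0104 0.152 ] [112.7807 211.4978] [301.4834 396.0956]
headlow [ 0.5045 -0.0612  0.265 ] [102.7669 156.8067] [431.1217 399.2022]
panL-x-y [0.5414 0.049  0.152 ] [151.5346 173.3168] [228.3847 340.6742]
```

```bash
cat >> h.py <<'E'
np.set_printoptions(precision=4,suppress=True)
O=np.array([.6113,-.028,0]);YAW=.1215;B=R.from_euler('z',YAW)
def W(p): return O+B.apply(p)
def ori(lean,yaw=YAW):
    "tool y = balance y, z leaning forward-down by lean deg"
    a=np.radians(lean);z=np.array([np.sin(a),0,-np.cos(a)]);y=np.array([0,1.,0]);x=np.cross(y,z)
    return R.from_euler('z',yaw)*R.from_matrix(np.c_[x,y,z])
def plan(target,Rt,n,start=None,op=None):
    "rows from pose to target in n even rows"
    if start is None:
        s=observe();q=s["tcp_rot"];start=(s["ee_pos"],R.from_quat([*q[1:],q[0]]))
    p0,R0=start;r=(R0.inv()*Rt).as_rotvec()/n;d=(np.asarray(target)-p0)/n
    for i in range(n):
        Ri=R0*R.from_rotvec(r*i)
        print(", ".join(f"{v:.3f}" for v in [*(Ri.inv().apply(d)/.05),*(r/(np.pi/2))]))
    print("--");return (np.asarray(target),Rt)
E
python3 - <<'E'
import workcell
print([n for n in dir(workcell) if n[0]!='_'], getattr(workcell,'hold_point_z',None))
from h import *
h=getattr(workcell,'hold_point_z',.02)
Rl=ori(38);zt=Rl.as_matrix()[:,2];grip=W([-.095,.036,.126]);end=grip+h*zt
print(end)
a=plan([.27,.40,.30],Rl,5)
b=plan(end-.10*zt,Rl,10,a)
E
```

```text
['MotionError', 'camera', 'hold_point_z', 'job_done', 'observe'] 0.0187
[ 0.5241 -0.0024  0.1113]
-0.279, -0.290, -0.400, -0.024, -0.082, -0.070
-0.296, -0.307, -0.374, -0.024, -0.082, -0.070
-0.308, -0.326, -0.347, -0.024, -0.082, -0.070
-0.314, -0.348, -0.320, -0.024, -0.082, -0.070
-0.314, -0.371, -0.293, -0.024, -0.082, -0.070
--
-0.088, -0.860, 0.348, 0.000, 0.000, 0.000
-0.088, -0.860, 0.348, 0.000, 0.000, 0.000
-0.088, -0.860, 0.348, 0.000, 0.000, 0.000
-0.088, -0.860, 0.348, 0.000, 0.000, 0.000
-0.088, -0.860, 0.348, 0.000, 0.000, 0.000
-0.088, -0.860, 0.348, 0.000, 0.000, 0.000
-0.088, -0.860, 0.348, 0.000, 0.000, 0.000
-0.088, -0.860, 0.348, 0.000, 0.000, 0.000
-0.088, -0.860, 0.348, 0.000, 0.000, 0.000
-0.088, -0.860, 0.348, 0.000, 0.000, 0.000
--
```

Call:
jog_arm(commands=[-0.28, -0.29, -0.4, -0.024, -0.082, -0.07, 0.65, -0.3, -0.31, -0.37, -0.024, -0.082, -0.07, 0.65, -0.31, -0.33, -0.35, -0.024, -0.082, -0.07, 0.65, -0.31, -0.35, -0.32, -0.024, -0.082, -0.07, 0.65, -0.31, -0.37, -0.29, -0.024, -0.082, -0.07, 0.65])

```text
t: 0.92
ee_pos: [0.27, 0.3992, 0.3009]
tcp_rot: [0.327, -0.06, 0.943, 0.02]
wrist_force: [0.1, 0.7, 0.7]
grip_width: 0.0556
grip_force: 0.0
```

Call:
jog_arm(commands=[-0.09, -0.86, 0.35, 0, 0, 0, 0.65, -0.09, -0.86, 0.35, 0, 0, 0, 0.65, -0.09, -0.86, 0.35, 0, 0, 0, 0.65, -0.09, -0.86, 0.35, 0, 0, 0, 0.65, -0.09, -0.86, 0.35, 0, 0, 0, 0.65])

```text
t: 1.55
ee_pos: [0.3672, 0.1938, 0.2449]
tcp_rot: [0.325, -0.058, 0.944, 0.02]
wrist_force: [0.3, 0.2, -0.1]
grip_width: 0.0556
grip_force: 0.0
```

```bash
python3 - <<'E'
from h import *
s=observe();print(s["t"],s["ee_pos"],s["joint_pos"],s["grip_width"],s["wrist_force"])
q=s["tcp_rot"];print(R.from_quat([*q[1:],q[0]]).as_matrix())
Rl=ori(38);zt=Rl.as_matrix()[:,2];end=W([-.095,.036,.126])+.0187*zt
a=plan(end-.09*zt,Rl,5)
b=plan(end,Rl,5,a)
E
```

```text
1.55 [0.3672 0.1938 0.2449] [ 0.4309 -0.4024 -0.6842  0.6483 -0.1878  0.2448] 0.055554403483138726 [ 0.2963  0.2275 -0.0673]
[[-0.7816 -0.1231  0.6115]
 [-0.0972  0.9924  0.0756]
 [-0.6162 -0.0003 -0.7876]]
-0.085, -0.856, 0.385, 0.000, 0.000, 0.000
-0.085, -0.856, 0.386, 0.000, 0.000, 0.000
-0.086, -0.855, 0.386, 0.000, 0.000, 0.000
-0.086, -0.855, 0.386, 0.000, 0.000, 0.000
-0.086, -0.855, 0.386, 0.000, 0.000, 0.000
--
-0.000, -0.000, 0.360, 0.000, 0.000, 0.000
-0.000, -0.000, 0.360, 0.000, 0.000, 0.000
-0.000, -0.000, 0.360, 0.000, 0.000, 0.000
-0.000, -0.000, 0.360, 0.000, 0.000, 0.000
-0.000, -0.000, 0.360, 0.000, 0.000, 0.000
--
```

Call:
jog_arm(commands=[-0.086, -0.845, 0.386, 0, 0, 0, 0.65, -0.086, -0.845, 0.386, 0, 0, 0, 0.65, -0.086, -0.845, 0.386, 0, 0, 0, 0.65, -0.086, -0.845, 0.386, 0, 0, 0, 0.65, -0.086, -0.845, 0.386, 0, 0, 0, 0.65])

```text
t: 2.17
ee_pos: [0.4676, -0.0044, 0.1829]
tcp_rot: [0.325, -0.057, 0.944, 0.019]
wrist_force: [0.5, 0.3, 0.6]
grip_width: 0.0554
grip_force: 0.0
```

Call:
jog_arm(commands=[0, 0, 0.2, 0, 0, 0, 0.65, 0, 0, 0.2, 0, 0, 0, 0.65, 0, 0, 0.2, 0, 0, 0, 0.65, 0, 0, 0.2, 0, 0, 0, 0.65, 0, 0, 0, 0, 0, 0, 0.65])

```text
t: 2.8
ee_pos: [0.4915, 0.0017, 0.1505]
tcp_rot: [0.324, -0.059, 0.944, 0.02]
wrist_force: [0.1, 0.3, -0.2]
grip_width: 0.0558
grip_force: 0.0
```

```bash
python3 - <<'E'
from h import *
s=observe();print(s["ee_pos"],B.inv().apply(s["ee_pos"]-O),s["wrist_force"])
t=camera("top");c=camera("side")
a=cv2.resize(t["image"][150:250,200:325,::-1],None,fx=3.2,fy=4,interpolation=2)
b=cv2.resize(c["image"][140:265,230:330,::-1],None,fx=4,fy=3.2,interpolation=2)
cv2.imwrite("pics/c2.png",np.hstack([a,b]))
E
```

```text
[0.4915 0.0017 0.1505] [-0.1153  0.044   0.1505] [ 0.1298  0.3092 -0.1817]
```

View pics/c2.png

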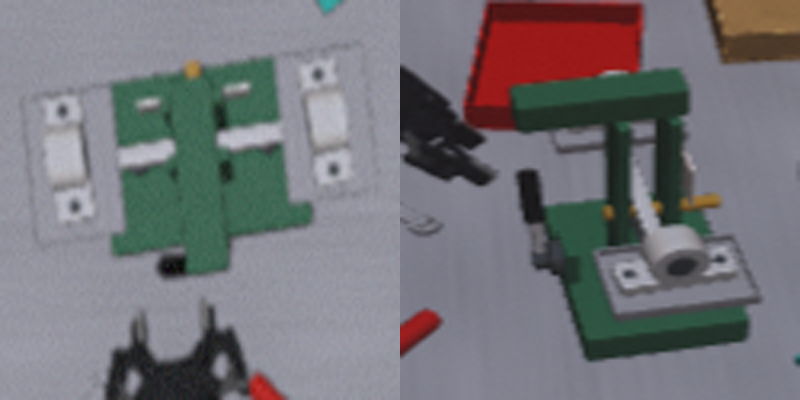

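The picture shows the open fingers straddling the grip's line: fingertips at (140,325) and (205,305), grip at (172,265). I'll continue in along the tool axis.

Call:
jog_arm(commands=[0, -0.016, 0.22, 0, 0, 0, 0.65, 0, -0.016, 0.22, 0, 0, 0, 0.65, 0, -0.016, 0.22, 0, 0, 0, 0.65, 0, -0.016, 0.22, 0, 0, 0, 0.65, 0, -0.016, 0.22, 0, 0, 0, 0.65])

```text
t: 3.52
ee_pos: [0.5261, 0.0006, 0.107]
tcp_rot: [0.324, -0.058, 0.944, 0.02]
wrist_force: [0.2, -0.2, -0.5]
grip_width: 0.0556
grip_force: 0.0
```

Call:
jog_arm(commands=[0, -0.3, 0, 0, 0, 0, 0.65, 0, -0.3, 0, 0, 0, 0, 0.65, 0, -0.3, 0, 0, 0, 0, 0.65, 0, -0.3, 0, 0, 0, 0, 0.65, 0, -0.2, 0, 0, 0, 0, 0.65])

```text
t: 4.15
ee_pos: [0.5343, -0.069, 0.1075]
tcp_rot: [0.324, -0.058, 0.944, 0.02]
wrist_force: [-2.0, 3.3, 0.7]
grip_width: 0.0553
grip_force: 1.8
```

```bash
cat > look.py <<'E'
from h import *
import sys
s=observe();print(s["t"],s["ee_pos"],"bal",B.inv().apply(s["ee_pos"]-O),"F",B.inv().apply(s["wrist_force"]),s["grip_width"],s["joint_pos"])
if len(sys.argv)>1:
    t=camera("top");c=camera("side")
    a=cv2.resize(t["image"][150:250,200:325,::-1],None,fx=3.2,fy=4,interpolation=2)
    b=cv2.resize(c["image"][140:265,230:330,::-1],None,fx=4,fy=3.2,interpolation=2)
    cv2.imwrite(sys.argv[1],np.hstack([a,b]))
E
python3 look.py
```

```text
4.15 [ 0.5343 -0.069   0.1075] bal [-0.0814 -0.0314  0.1075] F [-1.6253  3.5278  0.7184] 0.05528204962414432 [-0.5142 -0.0316 -0.8179  0.2255  0.3741 -0.5278]
```

Call:
jog_arm(commands=[0, -0.06, 0, 0, 0, 0, 0.65, 0, -0.06, 0, 0, 0, 0, 0.65, 0, -0.05, 0, 0, 0, 0, 0.65, 0, 0, 0, 0, 0, 0, 0.65, 0, 0, 0, 0, 0, 0, 0.65])

```text
t: 4.78
ee_pos: [0.5351, -0.0773, 0.1078]
tcp_rot: [0.324, -0.058, 0.944, 0.02]
wrist_force: [-1.0, 1.9, -0.7]
grip_width: 0.0553
grip_force: 0.9
```

```bash
python3 look.py pics/r1.png
```

```text
4.775 [ 0.5351 -0.0773  0.1078] bal [-0.0816 -0.0397  0.1078] F [-0.7806  2.0009 -0.7207] 0.055340941465122535 [-0.5331 -0.0264 -0.8108  0.2333  0.3832 -0.5452]
```

View pics/r1.png

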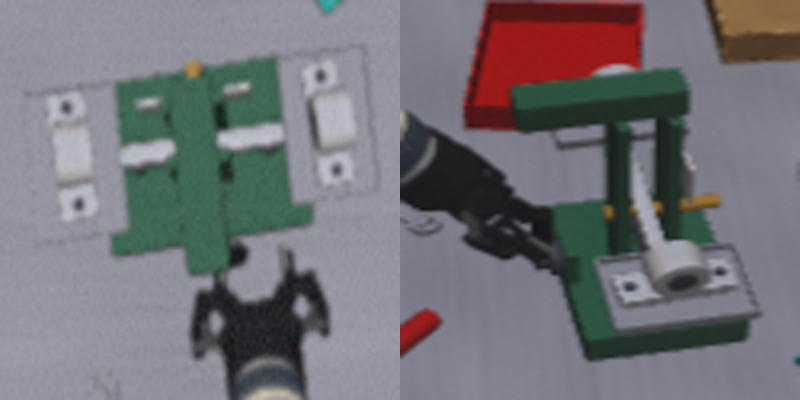

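The right-hand pan has sunk: in the side view its drum is now at (678,268) instead of (674,252), and the left pan is higher. I'll push on gently to the stop and let the beam settle.

Call:
jog_arm(commands=[0, -0.05, 0, 0, 0, 0, 0.65, 0, -0.05, 0, 0, 0, 0, 0.65, 0, -0.03, 0, 0, 0, 0, 0.65, 0, 0, 0, 0, 0, 0, 0.65, 0, 0, 0, 0, 0, 0, 0.65])

```text
t: 5.5
ee_pos: [0.5361, -0.084, 0.108]
tcp_rot: [0.324, -0.058, 0.944, 0.019]
wrist_force: [-0.1, 1.6, -1.0]
grip_width: 0.0554
grip_force: 0.7
```

```bash
python3 look.py
```

```text
5.5 [ 0.5361 -0.084   0.108 ] bal [-0.0814 -0.0465  0.108 ] F [ 0.12    1.6133 -0.9696] 0.05539382230043241 [-0.5484 -0.0211 -0.8046  0.239   0.391  -0.5591]
```

Call:
jog_arm(commands=[0, -0.05, 0, 0, 0, 0, 0.65, 0, -0.05, 0, 0, 0, 0, 0.65, 0, -0.03, 0, 0, 0, 0, 0.65, 0, 0, 0, 0, 0, 0, 0.65, 0, 0, 0, 0, 0, 0, 0.65])

```text
t: 6.12
ee_pos: [0.5369, -0.0904, 0.1079]
tcp_rot: [0.324, -0.058, 0.944, 0.019]
wrist_force: [-1.6, 2.4, -0.7]
grip_width: 0.0558
grip_force: 0.7
```

```bash
python3 look.py pics/r2.png; python3 - <<'E'
from h import *
# beam tilt: dark lines hard; compare right holes by triangulation later
E
```

```text
6.125 [ 0.5369 -0.0904  0.1079] bal [-0.0815 -0.053   0.1079] F [-1.2644  2.5779 -0.7306] 0.05582036181272193 [-0.563  -0.0158 -0.7985  0.245   0.3986 -0.5727]
```

View pics/r2.png

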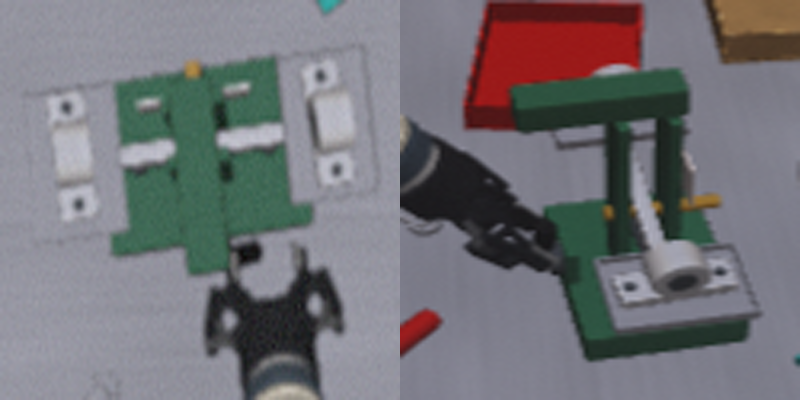

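The grip now stands clear to the right of the head at (245,252), and the beam is still tipped right-down, so the right block is the heavy one. Next I'll swing the lever back.

Call:
jog_arm(commands=[0, 0.35, 0, 0, 0, 0, 0.65, 0, 0.35, 0, 0, 0, 0, 0.65, 0, 0.35, 0, 0, 0, 0, 0.65, 0, 0.3, 0, 0, 0, 0, 0.65, 0, 0.25, 0, 0, 0, 0, 0.65])

```text
t: 6.85
ee_pos: [0.5282, -0.0117, 0.1092]
tcp_rot: [0.325, -0.057, 0.944, 0.018]
wrist_force: [-0.9, -5.0, 5.1]
grip_width: 0.0554
grip_force: 2.7
```

Call:
jog_arm(commands=[0, 0.15, 0, 0, 0, 0, 0.65, 0, 0.12, 0, 0, 0, 0, 0.65, 0, 0.08, 0, 0, 0, 0, 0.65, 0, 0, 0, 0, 0, 0, 0.65, 0, 0, 0, 0, 0, 0, 0.65])

```text
t: 7.48
ee_pos: [0.5247, 0.0068, 0.1075]
tcp_rot: [0.324, -0.058, 0.944, 0.02]
wrist_force: [-0.0, -0.7, 0.4]
grip_width: 0.0551
grip_force: 0.7
```

```bash
python3 look.py
```

```text
7.475 [0.5247 0.0068 0.1075] bal [-0.0818  0.045   0.1075] F [-0.1237 -0.7111  0.4353] 0.05511677547498905 [-0.3131 -0.0759 -0.8675  0.1652  0.2621 -0.3519]
```

Call:
jog_arm(commands=[0, 0.06, 0, 0, 0, 0, 0.65, 0, 0.05, 0, 0, 0, 0, 0.65, 0, 0.05, 0, 0, 0, 0, 0.65, 0, 0, 0, 0, 0, 0, 0.65, 0, 0, 0, 0, 0, 0, 0.65])

```text
t: 8.1
ee_pos: [0.5237, 0.0147, 0.1076]
tcp_rot: [0.324, -0.058, 0.944, 0.02]
wrist_force: [-0.3, -2.5, -0.3]
grip_width: 0.0553
grip_force: 1.1
```

```bash
python3 look.py
```

```text
8.1 [0.5237 0.0147 0.1076] bal [-0.0818  0.0531  0.1076] F [-0.6339 -2.4278 -0.3181] 0.0553190772331942 [-0.2897 -0.0789 -0.8709  0.1597  0.2485 -0.3323]
```

Call:
jog_arm(commands=[0, 0.04, 0, 0, 0, 0, 0.65, 0, 0.04, 0, 0, 0, 0, 0.65, 0, 0.02, 0, 0, 0, 0, 0.65, 0, 0, 0, 0, 0, 0, 0.65, 0, 0, 0, 0, 0, 0, 0.65])

```text
t: 8.72
ee_pos: [0.5234, 0.0196, 0.1079]
tcp_rot: [0.324, -0.058, 0.944, 0.02]
wrist_force: [-0.6, -3.1, -1.0]
grip_width: 0.0557
grip_force: 1.3
```

```bash
python3 look.py
```

```text
8.725 [0.5234 0.0196 0.1079] bal [-0.0815  0.0579  0.1079] F [-0.9517 -3.0171 -1.0369] 0.05572184055621501 [-0.2751 -0.0805 -0.8724  0.1561  0.2399 -0.3199]
```

Call:
jog_arm(commands=[0, 0.04, 0, 0, 0, 0, 0.65, 0, 0.04, 0, 0, 0, 0, 0.65, 0, 0.02, 0, 0, 0, 0, 0.65, 0, 0, 0, 0, 0, 0, 0.65, 0, 0, 0, 0, 0, 0, 0.65])

```text
t: 9.35
ee_pos: [0.5231, 0.0231, 0.1081]
tcp_rot: [0.324, -0.057, 0.944, 0.018]
wrist_force: [-2.7, -10.0, 1.1]
grip_width: 0.0552
grip_force: 5.2
```

```bash
python3 look.py pics/r3.png
```

```text
9.35 [0.5231 0.0231 0.1081] bal [-0.0814  0.0614  0.1081] F [-3.918  -9.5961  1.1286] 0.05523697164103437 [-0.2611 -0.0821 -0.8737  0.1524  0.2282 -0.3073]
```

View pics/r3.png

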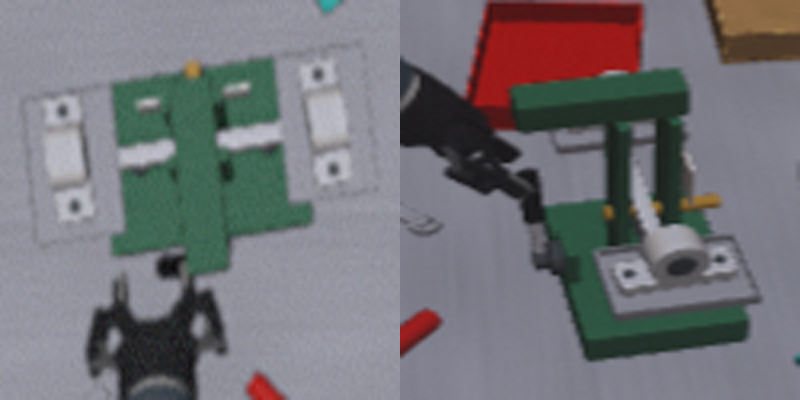

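The grip is back at its start place at (170,265), both pans sit as in the first picture (level), and the force rose to 10 N at the stop. I'll back off, retreat and go around to the right block.

Call:
jog_arm(commands=[0, -0.2, 0, 0, 0, 0, 0.65, 0, 0, -0.5, 0, 0, 0, 0.65, 0, 0, -0.6, 0, 0, 0, 0.65, 0, 0, -0.6, 0, 0, 0, 0.65, 0, 0, -0.6, 0, 0, 0, 0.65])

```text
t: 10.07
ee_pos: [0.4532, 0.0065, 0.1995]
tcp_rot: [0.324, -0.058, 0.944, 0.02]
wrist_force: [0.1, -0.3, -0.3]
grip_width: 0.0557
grip_force: 0.0
```

```bash
python3 look.py; python3 - <<'E'
from h import *
t=camera("top");c=camera("side")
# block angle/centre from bright block pixels in top view, right & left
hsv=cv2.cvtColor(t["image"],cv2.COLOR_RGB2HSV)
a=[plane(t,T(q),.157) for q in((597,111),(626,253))];d=a[0]-a[1];print("R",(a[0]+a[1])/2,np.arctan2(d[1],d[0]),np.linalg.norm(d))
a=[plane(t,T(q),.157) for q in((118,166),(140,308))];d=a[0]-a[1];print("L",(a[0]+a[1])/2,np.arctan2(d[1],d[0]))
# drum side edges in the top view, z .176 (widest part, mid height of drum 0.032 up)
for q in((570,145),(585,225),(640,135),(653,215)): print(plane(t,T(q),.176+.026*0))
Ro=ori(0,.15)
p=plan([.44,-.12,.30],Ro,5)
p=plan([.6225,-.157,.24],Ro,5,p)
E
```

```text
10.075 [0.4532 0.0065 0.1995] bal [-0.1527  0.0534  0.1995] F [ 0.0889 -0.2924 -0.267 ] 0.05570477832841423 [-0.4059 -0.3321 -0.7627  0.548   0.3161 -0.432 ]
R [ 0.6235 -0.1568  0.157 ] 0.1783327467147276 0.07792874851208142
L [0.5993 0.1023 0.157 ] 0.13847882742194506
[ 0.6416 -0.1344  0.176 ]
[ 0.599  -0.1415  0.176 ]
[ 0.6462 -0.1716  0.176 ]
[ 0.6035 -0.1776  0.176 ]
-0.151, -0.493, -0.382, -0.001, 0.085, -0.003
-0.097, -0.493, -0.400, -0.001, 0.085, -0.003
-0.040, -0.493, -0.410, -0.001, 0.085, -0.003
0.017, -0.492, -0.412, -0.001, 0.085, -0.003
0.074, -0.491, -0.407, -0.001, 0.085, -0.003
--
-0.700, -0.255, 0.240, 0.000, 0.000, 0.000
-0.700, -0.255, 0.240, 0.000, 0.000, 0.000
-0.700, -0.255, 0.240, 0.000, 0.000, 0.000
-0.700, -0.255, 0.240, 0.000, 0.000, 0.000
-0.700, -0.255, 0.240, 0.000, 0.000, 0.000
--
```

Call:
jog_arm(commands=[-0.15, -0.49, -0.38, -0.001, 0.085, -0.005, 0.65, -0.1, -0.49, -0.4, -0.001, 0.085, -0.005, 0.65, -0.04, -0.49, -0.41, -0.001, 0.085, -0.005, 0.65, 0.02, -0.49, -0.41, -0.001, 0.085, -0.005, 0.65, 0.07, -0.49, -0.41, -0.001, 0.085, -0.005, 0.65])

```text
t: 10.8
ee_pos: [0.4419, -0.1199, 0.2974]
tcp_rot: [-0.005, -0.081, 0.997, -0.003]
wrist_force: [0.4, 0.8, 0.1]
grip_width: 0.0555
grip_force: 0.0
```

Call:
jog_arm(commands=[-0.7, -0.25, 0.2, 0, 0, 0, 0.65, -0.7, -0.25, 0.2, 0, 0, 0, 0.65, -0.7, -0.25, 0.2, 0, 0, 0, 0.65, -0.7, -0.25, 0.2, 0, 0, 0, 0.65, -0.7, -0.25, 0.2, 0, 0, 0, 0.65])

```text
t: 11.42
ee_pos: [0.6255, -0.1529, 0.2445]
tcp_rot: [-0.003, -0.081, 0.997, -0.002]
wrist_force: [0.7, -0.9, 0.7]
grip_width: 0.0561
grip_force: 0.0
```

Call:
jog_arm(commands=[0, 0, 0, 0, 0, 0, 0.65, 0, 0, 0, 0, 0, 0, 0.65, 0, 0, 0, 0, 0, 0, 0.65, 0, 0, 0, 0, 0, 0, 0.65, 0, 0, 0, 0, 0, 0, 0.65])

```text
t: 12.05
ee_pos: [0.6232, -0.153, 0.2476]
tcp_rot: [-0.002, -0.08, 0.997, -0.003]
wrist_force: [-0.4, 0.3, 0.6]
grip_width: 0.0557
grip_force: 0.0
```

```bash
python3 look.py; python3 - <<'E'
from h import *
c=camera("side");crop(c,240,110,130,130,4.5,"pics/g1.png")
s=observe();q=s["tcp_rot"];print(R.from_quat([*q[1:],q[0]]).as_matrix())
p=plan([.623,-.1568,.157],ori(0,.165),5)
E
```

```text
12.05 [ 0.6232 -0.153   0.2476] bal [-0.0034 -0.1255  0.2476] F [-0.3565  0.3923  0.5677] 0.055696204898757345 [-0.3674  0.4194  0.3799  1.5329 -0.0079 -0.5283]
[[-0.9871 -0.1602 -0.0045]
 [-0.1602  0.9871 -0.0067]
 [ 0.0055 -0.0059 -1.    ]]
0.001, -0.013, 0.362, -0.001, -0.001, -0.001
0.002, -0.013, 0.362, -0.001, -0.001, -0.001
0.002, -0.014, 0.362, -0.001, -0.001, -0.001
0.003, -0.014, 0.362, -0.001, -0.001, -0.001
0.003, -0.014, 0.362, -0.001, -0.001, -0.001
--
```

View pics/g1.png

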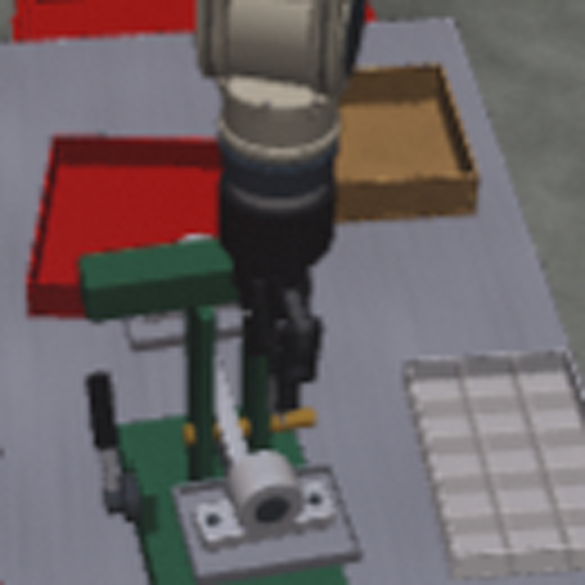

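The gripper stands above the right block at (265,480) and the lever is still at its arrested stop (100,400). Now I'll descend and grip.

Call:
jog_arm(commands=[0, -0.016, 0.4, 0, 0, 0, 0.65, 0, -0.016, 0.4, 0, 0, 0, 0.65, 0, -0.016, 0.4, 0, 0, 0, 0.65, 0, -0.016, 0.4, 0, 0, 0, 0.65, 0, -0.01, 0.17, 0, 0, 0, 0.65])

```text
t: 12.72
ee_pos: [0.6231, -0.1572, 0.1575]
tcp_rot: [-0.003, -0.08, 0.997, -0.003]
wrist_force: [-0.6, 0.3, 0.1]
grip_width: 0.0553
grip_force: 0.0
```

Call:
jog_arm(commands=[0, 0, 0, 0, 0, 0, 0.65, 0, 0, 0, 0, 0, 0, 0.4, 0, 0, 0, 0, 0, 0, 0.3, 0, 0, 0, 0, 0, 0, 0.2, 0, 0, 0, 0, 0, 0, 0.2], force=50)

```text
t: 13.35
ee_pos: [0.6239, -0.1571, 0.1595]
tcp_rot: [-0.002, -0.081, 0.997, -0.003]
wrist_force: [0.0, 2.2, 5.9]
grip_width: 0.0345
grip_force: 53.1
```

```bash
python3 look.py
```

```text
13.35 [ 0.6239 -0.1571  0.1595] bal [-0.0031 -0.1297  0.1595] F [0.2628 2.147  5.9273] 0.03446917036371265 [-0.3731  0.4336  0.1811  1.3193 -0.0077 -0.5344]
```

Call:
jog_arm(commands=[0, 0, -0.2, 0, 0, 0, 0.2, 0, 0, -0.5, 0, 0, 0, 0.2, 0, 0, -0.8, 0, 0, 0, 0.2, 0, 0, -0.8, 0, 0, 0, 0.2, 0, 0, -0.8, 0, 0, 0, 0.2])

```text
t: 13.98
ee_pos: [0.624, -0.1563, 0.3146]
tcp_rot: [-0.003, -0.08, 0.997, -0.003]
wrist_force: [0.8, -1.1, -4.1]
grip_width: 0.0343
grip_force: 51.8
```

Call:
jog_arm(commands=[0, 0, -0.7, 0, 0, 0, 0.2, 0, 0, -0.5, 0, 0, 0, 0.2, 0, 0, -0.3, 0, 0, 0, 0.2, 0, 0, 0, 0, 0, 0, 0.2, 0, 0, 0, 0, 0, 0, 0.2])

```text
t: 14.6
ee_pos: [0.6236, -0.1555, 0.3863]
tcp_rot: [-0.004, -0.08, 0.997, -0.003]
wrist_force: [0.4, 0.6, -5.8]
grip_width: 0.0343
grip_force: 51.9
```

```bash
python3 look.py; python3 - <<'E'
from h import *
t=camera("top");c=camera("side")
hsv=cv2.cvtColor(t["image"],cv2.COLOR_RGB2HSV)
red=cv2.inRange(hsv,(0,150,60),(8,255,255))|cv2.inRange(hsv,(172,150,60),(180,255,255))
red[:,:90]=0;red[:,210:]=0;red[:160]=0;red[250:]=0
k=max(cv2.findContours(red,0,2)[0],key=cv2.contourArea);p=cv2.boxPoints(cv2.minAreaRect(k));print(p)
w=[plane(t,q,.04) for q in p];print(np.array(w),np.mean(w,0),[np.linalg.norm(w[i]-w[i-1]) for i in range(4)])
# side: rim corners via polygon approximation
hs=cv2.cvtColor(c["image"],cv2.COLOR_RGB2HSV);m=cv2.inRange(hs,(0,150,60),(8,255,255))|cv2.inRange(hs,(172,150,60),(180,255,255))
m[:130]=0;m[190:]=0;m[:,:240]=0;m[:,300:]=0
k=max(cv2.findContours(m,0,2)[0],key=cv2.contourArea);a=cv2.approxPolyDP(k,2,True)[:,0];print("side poly",a.tolist())
for q in w: print("rim corner predicted in side",proj(c,q))
E
```

```text
14.6 [ 0.6236 -0.1555  0.3863] bal [-0.0033 -0.128   0.3863] F [ 0.4327  0.5405 -5.8147] 0.03425664254474745 [-0.3707  0.4982  0.8719  1.9488 -0.008  -0.5316]
[[110.2154 226.277 ]
 [116.4769 176.1846]
 [185.6461 184.8308]
 [179.3846 234.9231]]
[[0.4889 0.5005 0.04  ]
 [0.6617 0.478  0.04  ]
 [0.6266 0.2386 0.04  ]
 [0.4543 0.2622 0.04  ]] [0.5579 0.3698 0.04  ] [np.float64(0.24082477273162), np.float64(0.17428578759833574), np.float64(0.2419407209209698), np.float64(0.17391836321612722)]
side poly [[247, 179], [258, 179], [256, 168], [259, 165], [288, 162], [289, 141], [252, 141], [246, 171]]
rim corner predicted in side [252.5095 139.4033]
rim corner predicted in side [290.6208 139.9497]
rim corner predicted in side [288.265  173.8284]
rim corner predicted in side [246.5638 172.9053]
```

```bash
python3 - <<'E'
from h import *
p=plan([.6236,-.12,.357],ori(0,.16),1)
p=plan([.558,.37,.357],ori(0,-.14),14,p)
E
```

```text
-0.118, 0.704, 0.583, -0.003, -0.005, 0.001
--
-0.019, 0.706, 0.000, 0.000, 0.000, 0.014
-0.004, 0.706, 0.000, 0.000, 0.000, 0.014
0.011, 0.706, 0.000, 0.000, 0.000, 0.014
0.026, 0.706, 0.000, 0.000, 0.000, 0.014
0.042, 0.705, 0.000, 0.000, 0.000, 0.014
0.057, 0.704, 0.000, 0.000, 0.000, 0.014
0.072, 0.703, 0.000, 0.000, 0.000, 0.014
0.087, 0.701, 0.000, 0.000, 0.000, 0.014
0.102, 0.699, 0.000, 0.000, 0.000, 0.014
0.117, 0.697, 0.000, 0.000, 0.000, 0.014
0.132, 0.694, 0.000, 0.000, 0.000, 0.014
0.146, 0.691, 0.000, 0.000, 0.000, 0.014
0.161, 0.688, 0.000, 0.000, 0.000, 0.014
0.176, 0.684, 0.000, 0.000, 0.000, 0.014
--
```

Call:
jog_arm(commands=[-0.06, 0.35, 0.3, 0, 0, 0, 0.2, -0.05, 0.5, 0.28, 0, 0, 0, 0.2, -0.02, 0.7, 0, 0, 0, 0.014, 0.2, 0, 0.7, 0, 0, 0, 0.014, 0.2, 0.01, 0.7, 0, 0, 0, 0.014, 0.2])

```text
t: 15.32
ee_pos: [0.6077, -0.0078, 0.3568]
tcp_rot: [-0.003, -0.047, 0.999, -0.003]
wrist_force: [-0.0, 0.2, -3.9]
grip_width: 0.0346
grip_force: 52.0
```

Call:
jog_arm(commands=[0.03, 0.7, 0, 0, 0, 0.014, 0.2, 0.04, 0.7, 0, 0, 0, 0.014, 0.2, 0.06, 0.7, 0, 0, 0, 0.014, 0.2, 0.07, 0.7, 0, 0, 0, 0.014, 0.2, 0.09, 0.7, 0, 0, 0, 0.014, 0.2])

```text
t: 15.95
ee_pos: [0.5843, 0.1662, 0.3557]
tcp_rot: [-0.003, 0.008, 1.0, -0.004]
wrist_force: [-0.2, 0.8, -4.8]
grip_width: 0.0346
grip_force: 52.0
```

```bash
python3 look.py; python3 - <<'E'
from h import *
p=plan([.558,.37,.30],ori(0,-.14),5)
E
```

```text
15.95 [0.5843 0.1662 0.3557] bal [-0.0032  0.196   0.3557] F [-0.1096  0.8139 -4.8071] 0.03459535462414003 [ 0.1425  0.3903  0.6089  1.796  -0.0064  0.1582]
0.117, 0.815, 0.217, -0.001, -0.001, 0.016
0.137, 0.812, 0.219, -0.001, -0.001, 0.016
0.158, 0.808, 0.220, -0.001, -0.001, 0.016
0.178, 0.803, 0.221, -0.001, -0.001, 0.016
0.198, 0.798, 0.222, -0.001, -0.001, 0.016
--
```

Call:
jog_arm(commands=[0.12, 0.8, 0, 0, 0, 0.016, 0.2, 0.14, 0.8, 0.1, 0, 0, 0.016, 0.2, 0.16, 0.8, 0.2, 0, 0, 0.016, 0.2, 0.18, 0.8, 0.4, 0, 0, 0.016, 0.2, 0.2, 0.7, 0.4, 0, 0, 0.016, 0.2])

```text
t: 16.58
ee_pos: [0.5567, 0.3633, 0.2987]
tcp_rot: [-0.002, 0.07, 0.998, -0.004]
wrist_force: [1.0, 0.1, -4.4]
grip_width: 0.0345
grip_force: 52.1
```

Call:
jog_arm(commands=[0, 0.1, 0.6, 0, 0, 0, 0.2, 0, 0, 0.8, 0, 0, 0, 0.2, 0, 0, 0.8, 0, 0, 0, 0.2, 0, 0, 0.7, 0, 0, 0, 0.2, 0, 0, 0.5, 0, 0, 0, 0.2])

```text
t: 17.2
ee_pos: [0.5562, 0.3651, 0.1275]
tcp_rot: [-0.003, 0.07, 0.998, -0.005]
wrist_force: [-0.2, 0.1, -3.8]
grip_width: 0.0342
grip_force: 52.0
```

```bash
python3 look.py; python3 - <<'E'
from h import *
p=plan([.558,.37,.05],ori(0,-.14),5)
c=camera("side");t=camera("top")
a=cv2.resize(c["image"][120:200,230:310,::-1],None,fx=5,fy=5,interpolation=2)
b=cv2.resize(t["image"][160:240,100:200,::-1],None,fx=4,fy=5,interpolation=2)
cv2.imwrite("pics/p1.png",np.hstack([a,b]))
E
```

```text
17.2 [0.5562 0.3651 0.1275] bal [-0.007   0.3969  0.1275] F [-0.1549  0.0695 -3.7714] 0.03423045487012851 [ 0.4572  0.4899  0.1932  1.2842 -0.0045  0.5978]
-0.006, 0.023, 0.310, -0.001, -0.001, -0.000
-0.006, 0.023, 0.310, -0.001, -0.001, -0.000
-0.005, 0.022, 0.310, -0.001, -0.001, -0.000
-0.005, 0.021, 0.310, -0.001, -0.001, -0.000
-0.005, 0.021, 0.310, -0.001, -0.001, -0.000
--
```

Call:
jog_arm(commands=[0, 0.02, 0.5, 0, 0, 0, 0.2, 0, 0.02, 0.5, 0, 0, 0, 0.2, 0, 0, 0.35, 0, 0, 0, 0.2, 0, 0, 0.2, 0, 0, 0, 0.2, 0, 0, 0, 0, 0, 0, 0.2])

```text
t: 17.92
ee_pos: [0.5575, 0.3672, 0.0525]
tcp_rot: [-0.002, 0.07, 0.998, -0.004]
wrist_force: [0.1, -0.5, -4.3]
grip_width: 0.0343
grip_force: 52.0
```

Call:
jog_arm(commands=[0, 0, 0.06, 0, 0, 0, 0.2, 0, 0, 0.04, 0, 0, 0, 0.2, 0, 0, 0.04, 0, 0, 0, 0.2, 0, 0, 0, 0, 0, 0, 0.2, 0, 0, 0, 0, 0, 0, 0.2])

```text
t: 18.55
ee_pos: [0.5577, 0.3673, 0.0455]
tcp_rot: [-0.002, 0.07, 0.998, -0.004]
wrist_force: [-0.2, -0.1, -5.3]
grip_width: 0.0345
grip_force: 52.0
```

```bash
python3 look.py
```

```text
18.55 [0.5577 0.3673 0.0455] bal [-0.0053  0.3989  0.0455] F [-0.1805 -0.1281 -5.2839] 0.034521743147783314 [ 0.4591  0.5354  0.0569  1.0988 -0.0045  0.5997]
```

Call:
jog_arm(commands=[0, 0, 0.12, 0, 0, 0, 0.2, 0, 0, 0.12, 0, 0, 0, 0.2, 0, 0, 0.1, 0, 0, 0, 0.2, 0, 0, 0.06, 0, 0, 0, 0.2, 0, 0, 0, 0, 0, 0, 0.2])

```text
t: 19.18
ee_pos: [0.5574, 0.3671, 0.0251]
tcp_rot: [-0.002, 0.07, 0.998, -0.004]
wrist_force: [-0.1, 0.2, -4.7]
grip_width: 0.0343
grip_force: 52.0
```

Call:
jog_arm(commands=[0, 0, 0.03, 0, 0, 0, 0.2, 0, 0, 0.02, 0, 0, 0, 0.2, 0, 0, 0.02, 0, 0, 0, 0.2, 0, 0, 0, 0, 0, 0, 0.2, 0, 0, 0, 0, 0, 0, 0.2])

```text
t: 19.8
ee_pos: [0.5576, 0.3671, 0.022]
tcp_rot: [-0.002, 0.07, 0.998, -0.004]
wrist_force: [-0.5, 0.6, -3.9]
grip_width: 0.0343
grip_force: 52.0
```

```bash
python3 look.py
```

```text
19.8 [0.5576 0.3671 0.022 ] bal [-0.0055  0.3987  0.022 ] F [-0.3999  0.6515 -3.9471] 0.034263037658254746 [ 0.4589  0.552   0.0226  1.0478 -0.0045  0.5995]
```

Call:
jog_arm(commands=[0, 0, 0.02, 0, 0, 0, 0.2, 0, 0, 0.02, 0, 0, 0, 0.2, 0, 0, 0, 0, 0, 0, 0.2, 0, 0, 0, 0, 0, 0, 0.2, 0, 0, 0, 0, 0, 0, 0.2])

```text
t: 20.42
ee_pos: [0.5578, 0.3672, 0.0203]
tcp_rot: [-0.001, 0.07, 0.998, -0.003]
wrist_force: [-0.2, -0.7, 3.0]
grip_width: 0.0347
grip_force: 52.8
```

```bash
python3 look.py
```

```text
20.425 [0.5578 0.3672 0.0203] bal [-0.0052  0.3987  0.0203] F [-0.2951 -0.6541  3.0025] 0.034667872891620787 [ 0.4589  0.5532  0.0201  1.0436 -0.0045  0.5995]
```

The block has touched down: the wrist force went from -4 to +3 N at z = 0.020. I'll release it and rise.

Call:
jog_arm(commands=[0, 0, 0, 0, 0, 0, 0.45, 0, 0, 0, 0, 0, 0, 0.55, 0, 0, 0, 0, 0, 0, 0.65, 0, 0, 0, 0, 0, 0, 0.65, 0, 0, 0, 0, 0, 0, 0.65])

```text
t: 21.05
ee_pos: [0.5575, 0.3671, 0.0199]
tcp_rot: [-0.002, 0.07, 0.998, -0.004]
wrist_force: [-0.6, -0.6, -0.1]
grip_width: 0.0559
grip_force: 0.0
```

Call:
jog_arm(commands=[0, 0, -0.2, 0, 0, 0, 0.65, 0, 0, -0.4, 0, 0, 0, 0.65, 0, 0, -0.8, 0, 0, 0, 0.65, 0, 0, -0.9, 0, 0, 0, 0.65, 0, 0, -0.9, 0, 0, 0, 0.65])

```text
t: 21.68
ee_pos: [0.558, 0.3682, 0.1822]
tcp_rot: [-0.001, 0.07, 0.998, -0.003]
wrist_force: [0.1, 0.8, 0.2]
grip_width: 0.0557
grip_force: 0.0
```

Call:
jog_arm(commands=[0.7, 0.3, -0.3, 0, 0, 0, 0.65, 0.7, 0.3, -0.2, 0, 0, 0, 0.65, 0.7, 0.3, 0, 0, 0, 0, 0.65, 0.5, 0.3, 0, 0, 0, 0, 0.65, 0, 0, 0, 0, 0, 0, 0.65])

```text
t: 22.3
ee_pos: [0.4364, 0.4471, 0.206]
tcp_rot: [-0.001, 0.069, 0.998, -0.003]
wrist_force: [0.1, 0.3, 0.0]
grip_width: 0.0555
grip_force: 0.0
```

```bash
python3 look.py; python3 - <<'E'
from h import *
c=camera("side");t=camera("top")
a=cv2.resize(c["image"][120:270,205:325,::-1],None,fx=10/3,fy=10/3,interpolation=2)
b=cv2.resize(t["image"][145:285,100:325,::-1],None,fx=400/225,fy=500/140,interpolation=2)
cv2.imwrite("pics/f.png",np.hstack([a,b]))
E
```

```text
22.3 [0.4364 0.4471 0.206 ] bal [-0.116   0.4928  0.206 ] F [0.0949 0.2779 0.0014] 0.05550955702524476 [ 0.6648  0.3932  0.2343  1.4181 -0.0029  0.8028]
```

View pics/f.png

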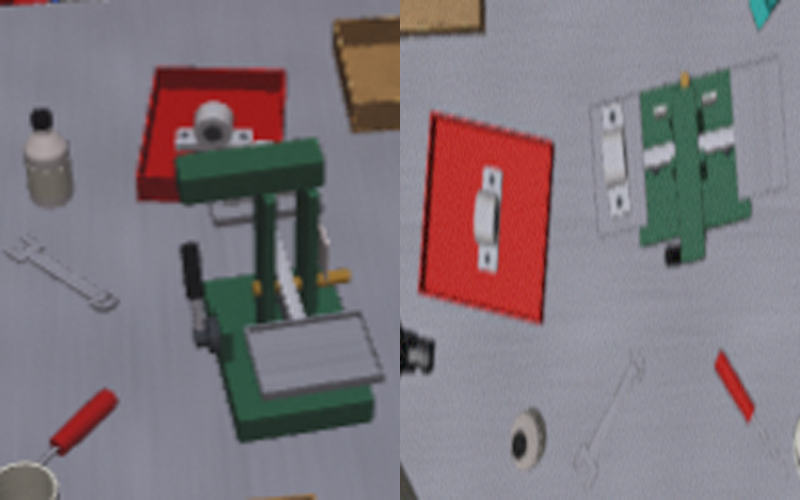

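The block stands on its foot in the tray at (488,220). The lighter block is in the left pan at (613,160), the lever is arrested and the loose things are where they were.

```bash
python3 -c "
from workcell import *
print(job_done())"
```

```text
the job is handed in; nothing more can be done
None
```

The job is handed in: the right-hand block was the heavier and now stands on its foot in the red tray, with the lever back at its arrested stop, the beam level, the lighter block still in its pan and the loose things where they were; it took about 22 s of the 62 s allowed.

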